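# Find the packing plate that fills the gap under a bracket's shoe

## Task

Find out which packing plate just fills the gap under the bracket's shoe: first try the thinnest, sliding it in from the front until its nose is level with the shoe's back edge, then thicker ones as you need, without forcing them. Leave the thickest plate that goes in under the shoe, straight, in the middle and with its nose level with the shoe's back edge, so that the spring leaf presses on it. Leave the other plates flat on the table at least a hand's breadth from the shoe, and do not disturb the jar and the bottle beside the bracket or the stamp near the table's edge.

Things in the scene. Friction and masses are not known exactly. Their poses are not given: they have to be found in the camera images.
- bracket: Grey fixed bracket; a dark steel shoe (56 mm wide in y, 42 mm deep in x, 18 mm thick) juts level from its column over the bare table. Gap: table to the shoe's flat hard under face, 16 to 26 mm, differs each time, never told. Origin: on the table below the middle of the shoe's front edge; +x into the gap (away from the robot), z up. Column at x = 68 to 92 mm, 94 mm high; foot plate behind it.
- bracket_gap (a point): Point on the table under the middle of the shoe, 21 mm behind its front edge; axes as the bracket's. Above it a 13 mm wide spring leaf droops from the shoe's under face: hinged 4 mm behind the front edge, its tip, 38 mm behind that edge, hangs 5.5 mm below the hard face. A plate sliding in lifts it (expect 5 to 15 N of drag at the hand; a plate too thick stops dead at the front edge); a plate with under 5.5 mm of room above it is pressed down by it.
- plate_10: Loose grey metal packing plate lying flat: blade 110 mm long (x), 34 mm wide (y), 10 mm thick, upright grip tab at its rear end. Origin under the middle of the blade; +x points to the nose, 55 mm ahead. A dark score line crosses the blade 42 mm behind the nose: when it is below the shoe's front edge, the nose is level with the shoe's back edge. About 130 g (varies).
- plate_10_grip (a point): Where to grip the 10 mm plate: the middle of its upright tab (12 mm thick along x, 30 mm wide along y, top 68 mm above the plate's underside), 50 mm above the underside and 43 mm behind the plate's middle, 98 mm behind the nose. Axes as the plate's.
- plate_14: Loose grey metal packing plate lying flat: blade 110 mm long (x), 34 mm wide (y), 14 mm thick, upright grip tab at its rear end. Origin under the middle of the blade; +x points to the nose, 55 mm ahead. A dark score line crosses the blade 42 mm behind the nose: when it is below the shoe's front edge, the nose is level with the shoe's back edge. About 166 g (varies).
- plate_14_grip (a point): Where to grip the 14 mm plate: the middle of its upright tab (12 mm thick along x, 30 mm wide along y, top 68 mm above the plate's underside), 50 mm above the underside and 43 mm behind the plate's middle, 98 mm behind the nose. Axes as the plate's.
- plate_18: Loose grey metal packing plate lying flat: blade 110 mm long (x), 34 mm wide (y), 18 mm thick, upright grip tab at its rear end. Origin under the middle of the blade; +x points to the nose, 55 mm ahead. A dark score line crosses the blade 42 mm behind the nose: when it is below the shoe's front edge, the nose is level with the shoe's back edge. About 202 g (varies).
- plate_18_grip (a point): Where to grip the 18 mm plate: the middle of its upright tab (12 mm thick along x, 30 mm wide along y, top 68 mm above the plate's underside), 50 mm above the underside and 43 mm behind the plate's middle, 98 mm behind the nose. Axes as the plate's.
- plate_22: Loose grey metal packing plate lying flat: blade 110 mm long (x), 34 mm wide (y), 22 mm thick, upright grip tab at its rear end. Origin under the middle of the blade; +x points to the nose, 55 mm ahead. A dark score line crosses the blade 42 mm behind the nose: when it is below the shoe's front edge, the nose is level with the shoe's back edge. About 238 g (varies).
- plate_22_grip (a point): Where to grip the 22 mm plate: the middle of its upright tab (12 mm thick along x, 30 mm wide along y, top 68 mm above the plate's underside), 50 mm above the underside and 43 mm behind the plate's middle, 98 mm behind the nose. Axes as the plate's.
- specimen_jar: Bystander: glass jar with a black screw cap, 48 mm across, 74 mm high, standing upright; origin under its middle. Leave it where it is.
- dropper_bottle: Bystander: amber dropper bottle, 33 mm across, 102 mm high, standing upright; origin under its middle. Leave it where it is.
- rubber_stamp: Bystander: wooden hand stamp, base 24 x 44 mm, 68 mm high, standing upright; origin under its middle. Leave it where it is.

How it is judged:
By the outcome, as a careful person would: the job done as asked, in the order asked, and still so for the second after the job is handed in, with the robot touching nothing.
It also fails if it takes over 72 s, if anything falls off the work surface, if the arm or the gripper's body presses on something with over 40 N, if the wrist force passes 120 N, or if a joint passes its speed limit or range.

## Robot

A 6-joint arm with a two-finger parallel gripper is mounted at the origin on a cart in front of the work surface, level with it; the furniture and walls round the work are solid. World frame = base frame: x ahead of the robot, y to its left, z up, the work surface at z = 0. Lengths are in mm, angles in rad, forces in N, time in s.
With the tool pointing down it reaches from about 275 to 750 mm from the base axis. Payload 10.2 kg.
Tool frame: the origin (TCP) lies on the front face of the gripper's body, between the roots of the fingers; the fingertips stand 73 mm ahead of it and the grasp point (between the pads) lies 54 mm ahead of it; z points along the fingers, y is the line along which they close (so a half turn about z gives the same grasp; the last joint's range is limited). The gripper opens to 85 mm and grips with 20 to 120 N. Pads are 22 mm wide; open, the fingers measure 114 mm over their backs; the gripper's body (76 mm by 85 mm) begins 54 mm behind the grasp point. The pads swing forward as they close: fully open they stand 13 mm farther back than shut.
Start: joints at [-1.34, 0.313, 1.498, -0, 1.331, -0.223], TCP at [230.14, -471.876, 303.894] pointing down, gripper open.
Joint ranges: [-2.94, 2.94], [-0.97, 2.17], [0.19, 2.56], [-1.23, 4.37], [0.02, 3.11], [-2.88, 2.88]. Speed limits (rad/s): [2.39, 2.39, 3.01, 3.14, 3.14, 3.14].

## Interface

Orientations are given as a unit quaternion [w, x, y, z].
In Python, from rig import * gives the robot as it stands.
- The arm moves only by the tool step_arm, never from a script. Its argument "plan" is a list of rows, each an object with "offset": the shift along the tool's x, y, z in cm, a list of three; "rot": the turn, a rotation vector about the tool's x, y, z in degrees, a list of three; "gripper": the finger opening in cm, from 0 to 8.54. In form: [{"offset": [x, y, z], "rot": [wx, wy, wz], "gripper": gripper}, ...]. A call has 1 to 12 rows; each row is the pose to reach, as a shift and turn from the pose commanded when the call began, along the tool's axes at that moment; what a row does not reach only later rows make up. A row lasts 1/10 s, in which the tool goes at most 50 mm and 8.59 degrees, less where a joint would pass 70% of its speed; a pose out of reach is approached as far as the arm can. A call with a gripper value outside its range is refused whole. The fingers move at their own pace and stop on an object; "squeeze" is the grip in N (left out, the last holds). Time passes only in rows, so rows that repeat a pose let the fingers close. It gives the time, the measured TCP pose, the force, the opening and the grip force at its end, in the units of the state.
- sense(): the state, without advancing time (a new reading comes with each control period).
- capture(name): name is "scene" or "top"; returns a dict with "color" (480x640x3 uint8, red, green, blue), "depth" (480x640 float32, mm along the optical axis (not along the pixel's ray), 0 where there is no reading), "vertical_fov" (degrees; the focal length in pixels is half the picture's height over the tangent of half this angle, whatever the lens; pixels are square), "cx", "cy" (the principal point, pixels), "rvec" (rotation vector, rad) and "tvec" (3), from world to camera coordinates, as OpenCV has them. Camera axes: x right, y down, z forward; pixel columns grow to the right and rows downward; lengths in mm; the calibration is good to about 2 mm. A picture is of the moment at which its call begins.
- finish_job(): hands the job in; it is judged then, once.
The state is a dict: "time_s": time; "joints": joint angles; "dq": joint speeds; "tau": joint torques, N m; "eef_pos": TCP position; "ee_rot": TCP orientation; "force": force on the tool from outside, world axes, zero at the start; "wrist_torque": the same for the moment, N m; "grip_width": opening from 0.0 (shut) to 1.0 (fully open); "grip_force": force on a finger pad.
Only numpy, scipy, OpenCV 4.12 (cv2) and the standard library are available. Lean on these libraries where they do the work, as an engineer would, in place of code of your own. Each camera call takes 0.05 s, during which the arm holds its last target. There are 200 camera calls.

## Working session

There is one attempt and no reset: what is moved stays moved. The work goes in short steps, Python scripts to look and compute and a tool call to move; the robot and the scene stay as the last step left them, time stands still between calls to the robot, and variables do not carry over. Pictures are saved under pics/ and viewed, at most 10 in all, crops included, and the job is handed in when it is done.

Besides the shell and the picture viewer there is one more tool, called after "Emit:" by a JSON object that holds its "op" and its "data", one argument or row to a line. step_arm: Moves the arm, as the interface text tells. Its arguments: {"type":"object","properties":{"plan":{"type":"array"},"squeeze":{"type":"number"}},"required":["plan"]}

```bash
mkdir -p pics; cat > h.py <<'E'
from rig import *
import numpy as np, cv2
def K(c):
    f=240/np.tan(np.radians(c["vertical_fov"])/2); return f
def pts(c):
    f=K(c); v,u=np.mgrid[0:480,0:640]; d=c["depth"]
    P=np.stack([(u-c["cx"])/f*d,(v-c["cy"])/f*d,d],-1)
    R=cv2.Rodrigues(np.array(c["rvec"],float))[0]; return (P-np.array(c["tvec"]).ravel())@R
def ray(c,u,v,z):
    f=K(c);R=cv2.Rodrigues(np.array(c["rvec"],float))[0];t=np.array(c["tvec"]).ravel()
    o=-R.T@t; d=R.T@np.array([(u-c["cx"])/f,(v-c["cy"])/f,1]); return o+d*(z-o[2])/d[2]
def save(c,n): cv2.imwrite("pics/"+n+".png",c["color"][...,::-1])
E
python3 - <<'E'
from h import *
import pickle
for n in("scene","top"):
    c=capture(n); save(c,n+"0"); pickle.dump(c,open(n+".pkl","wb"))
    print(n,c["vertical_fov"],c["cx"],c["cy"],c["rvec"],c["tvec"])
print(sense())
E
```

```text
scene 47.6056331659118 312.382310898936 237.25850690174065 [ 0.65274965 -2.42253008  1.42595244] [459.32963432 233.89900564 931.10236611]
top 46.38242232911212 321.31507615761444 240.5390698350704 [ 2.13019576 -2.14126489  0.2107779 ] [ -64.75973784  586.34492501 1140.10557274]
{'time_s': 0.1, 'joints': array([-1.34042619e+00,  3.13430334e-01,  1.49828779e+00,  3.53323271e-06,
        1.33100216e+00, -2.23389599e-01]), 'dq': array([ 0.00037095, -0.00021638, -0.00143625, -0.00120571,  0.00037842,
        0.00077222]), 'tau': array([ 2.10246595e-03, -4.12900686e+01, -2.60143036e+01, -1.65435986e-04,
        2.99885265e-03,  3.10487870e-06]), 'eef_pos': array([ 230.09872197, -471.75406696,  303.40128885]), 'ee_rot': array([-5.63816561e-04,  9.74372914e-01,  2.24938008e-01, -2.52039182e-07]), 'force': array([-0.44385192, -0.38997094, -0.00509829]), 'wrist_torque': array([-0.02405047,  0.02613938, -0.00050236]), 'grip_force': 0.0, 'grip_width': 0.9965296761243732}
```

View pics/scene0.png

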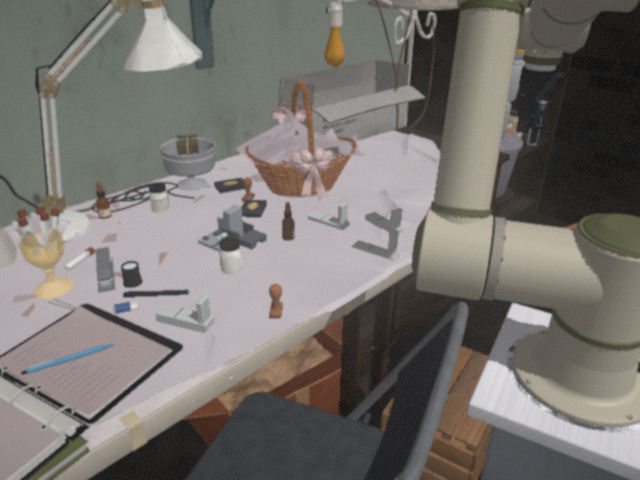

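View pics/top0.png

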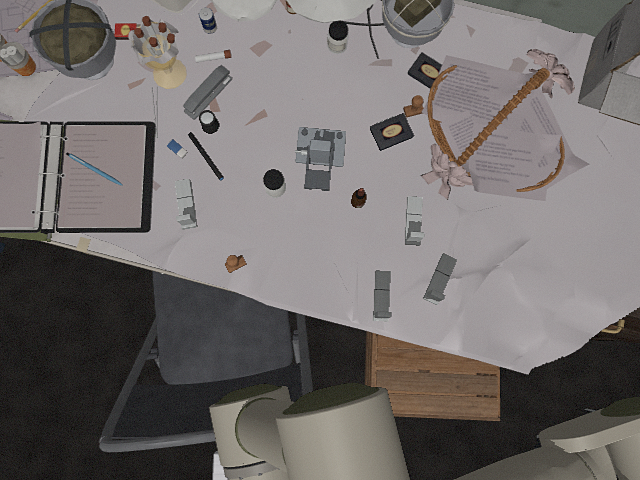

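The scene view shows the bracket (235,225), jar (231,255), bottle (288,220), stamp (275,300) and plates. The top view shows the shoe (317,180), the plates at (185,203), (414,220), (382,294) and (440,278), the jar (273,182), the bottle (358,197) and the stamp (235,263).

```bash
cat > m.py <<'E'
from h import *
import pickle
c=pickle.load(open("top.pkl","rb")); P=pts(c)
print("table z",np.median(P[240:260,420:440,2]))
for n,(u,v) in dict(A=(185,203),B=(414,220),C=(382,294),D=(440,278),shoe=(317,180),jar=(273,182),bot=(358,197),stamp=(235,263)).items():
    w=np.zeros((480,640),bool); w[v-38:v+38,u-26:u+26]=1
    p=P[w&(P[...,2]>5)&(P[...,2]<130)]
    m=(w&(P[...,2]>5)&(P[...,2]<130)).astype(np.uint8)
    k,l,s,ce=cv2.connectedComponentsWithStats(m); 
    i=l[v,u] if l[v,u] else 1+np.argmax(s[1:,4]); p=P[l==i]
    r=cv2.minAreaRect(p[:,:2].astype(np.float32))
    hi=p[p[:,2]>55]; lo=p[p[:,2]<35]
    print(n,len(p),"rect",np.round(r[0],1),np.round(r[1],1),round(r[2],1),"zmax",np.round(np.percentile(p[:,2],[5,25,50,75,98]),1))
    if len(lo)>20 and len(hi)>5: print("   blade z",np.round(np.median(lo[:,2]),1),"lo c",lo.mean(0).round(1),"tab c",hi.mean(0).round(1), hi.min(0).round(0),hi.max(0).round(0))
E
python3 m.py
python3 -c "
import cv2
im=cv2.imread('pics/top0.png');cv2.imwrite('pics/tz.png',cv2.resize(im[110:330,160:460],(800,587),interpolation=cv2.INTER_CUBIC))"
```

```text
table z 4.093993044998038
A 1586 rect [670.3 221.8] [ 92.9 150.1] 88.8 zmax [ 5.7  8.1 16.3 23.2 68.9]
   blade z 12.1 lo c [655.9 219.5  14.9] tab c [633.8 223.4  66.5] [627. 209.  55.] [642. 239.  73.]
B 1462 rect [ 642.6 -264.2] [ 92.  172.2] 89.1 zmax [ 5.3  6.5 10.9 15.2 69.2]
   blade z 9.5 lo c [ 646.  -264.4   10.6] tab c [ 595.6 -269.7   67.2] [ 589. -286.   55.] [ 603. -255.   74.]
C 2500 rect [ 477.7 -199.7] [112.8 163.9] 89.0 zmax [ 5.3  6.4  8.  10.1 67.4]
   blade z 7.9 lo c [ 480.5 -192.9    8.4] tab c [ 429.3 -195.6   67.4] [ 423. -210.   55.] [ 436. -181.   74.]
D 2915 rect [ 511.9 -328.6] [117.2 166.2] 89.5 zmax [ 5.7  8.4 13.4 17.7 66.9]
   blade z 12.9 lo c [ 506.9 -336.8   13. ] tab c [ 468.7 -307.4   66.9] [ 458. -324.   55.] [ 479. -293.   74.]
shoe 2172 rect [735.9 -59.4] [175.5 116.5] 0.1 zmax [ 5.6  9.  17.5 42.6 95.4]
   blade z 9.4 lo c [745.8 -49.2  10.8] tab c [778.5 -65.6  85. ] [746. -90.  55.] [793. -36. 101.]
jar 955 rect [703.4  22.8] [ 85.1 118.4] 87.4 zmax [ 5.3  6.7 21.8 72.3 76.9]
   blade z 6.9 lo c [696.8   9.5   8.7] tab c [715.1  33.9  72.1] [694.  12.  55.] [739.  56.  81.]
bot 446 rect [ 675.2 -166.8] [96.8 57.8] 20.6 zmax [  5.3   6.4  16.7  55.1 100.4]
   blade z 6.8 lo c [ 665.2 -168.8    9.4] tab c [ 681.1 -150.    78.3] [ 672. -165.   55.] [ 692. -139.  103.]
stamp 1689 rect [548.4 122.4] [166.7 112.7] 1.2 zmax [ 5.2  6.1  7.4  9.7 66.6]
   blade z 7.2 lo c [545.  118.8   8.1] tab c [542.2 118.9  64.6] [531. 107.  56.] [554. 132.  72.]
```

View pics/tz.png

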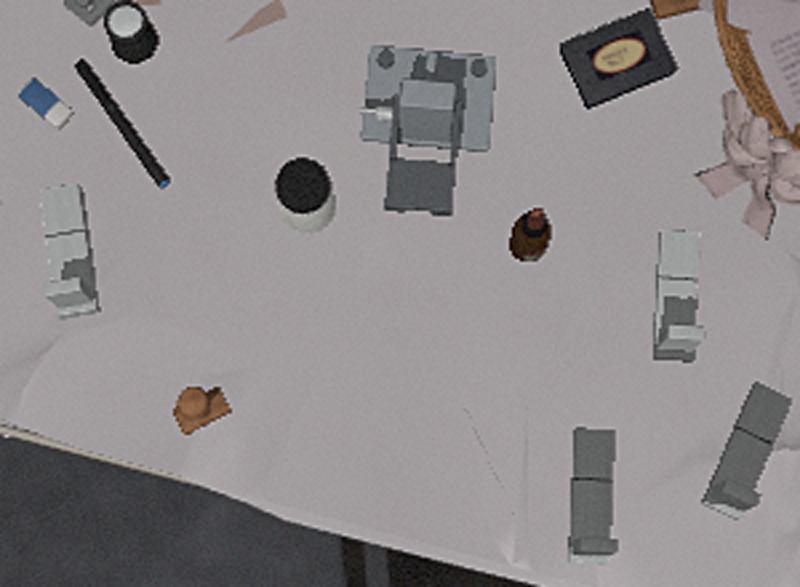

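The zoom shows four plates with tabs at their near ends and noses away from the robot. Each score line is visible. The jar and bottle flank the shoe.

```bash
cat > m2.py <<'E'
from h import *
import pickle
c=pickle.load(open("top.pkl","rb")); P=pts(c)
rgb=cv2.GaussianBlur(c["color"],(3,3),0).astype(int); rg=rgb[...,0]-rgb[...,1]
for n,(u,v) in dict(A=(185,200),B=(414,220),C=(382,294),D=(440,278),shoe=(317,180)).items():
    w=np.zeros((480,640),bool); w[v-38:v+38,u-26:u+26]=1
    m=(w&(rg<4)).astype(np.uint8); k,l,s,ce=cv2.connectedComponentsWithStats(m)
    i=1+np.argmax(s[1:,4]); M=l==i
    ring=w&~cv2.dilate(M.astype(np.uint8),np.ones((9,9))).astype(bool)&(np.abs(P[...,2])<12)
    z0=np.median(P[ring][:,2]); p=P[M]; p=p[:]; z=p[:,2]-z0
    print(n,s[i],"tablez",z0.round(1),"ring sd",P[ring][:,2].std().round(1),"rg table",np.median(rg[ring]))
    bl=p[(z>5)&(z<32)]; zb=bl[:,2]-z0
    print("  hist",np.histogram(z,np.arange(-4,76,4))[0])
    r=cv2.minAreaRect(p[z<32][:,:2].astype(np.float32)); print("  rect",np.round(r[0],1),np.round(r[1],1),round(r[2],1))
    t=p[z>60]; 
    if len(t): print("  tab",t.mean(0).round(1)); 
    if n!="shoe":
        # forward half of blade: median height + axis
        f=bl[(bl[:,0]>t[:,0].mean()+45)]; print("  thick",np.median(f[:,2]-z0).round(1),len(f))
        xs=np.arange(f[:,0].min()+5,f[:,0].max()-5,4); mid=[(x,(q.max()+q.min())/2,np.ptp(q)) for x in xs for q in [f[np.abs(f[:,0]-x)<3][:,1]] if len(q)>4]
        mid=np.array(mid); a=np.polyfit(mid[:,0],mid[:,1],1); print("  yaw deg",np.degrees(np.arctan(a[0])).round(1),"mid y at mean x",mid[:,:2].mean(0).round(1),"w",mid[:,2].mean().round(1),"nose x",f[:,0].max().round(1))
E
python3 m2.py
```

```text
A [174 178  24  52 893] tablez 3.7 ring sd 2.9 rg table 5.0
  hist [ 23  29  24  19  84 369 185  10   6   9   6   7   9  12   6   9  32  46
   4]
  rect [679.8 234.4] [119.9  40.7] 10.2
  tab [625.3 214.2 109.1]
  thick 18.6 437
  yaw deg 9.9 mid y at mean x [701.3 235.6] w 34.0 nose x 732.9
B [404 196  21  50 835] tablez 4.2 ring sd 2.4 rg table 5.0
  hist [ 19  39 136 359 128   9   8   5   7   9   4   4   7   8   6   4  41  35
   6]
  rect [ 640.  -274.6] [ 41. 114.] 87.6
  tab [ 593.3 -267.3   82.4]
  thick 9.8 380
  yaw deg -6.2 mid y at mean x [ 665.4 -276.1] w 33.4 nose x 694.9
C [372 269  20  54 847] tablez 5.6 ring sd 2.7 rg table 5.0
  hist [ 23 268 377  59   2   2   3   0   4   1   1   4   4   2   3  11  53  21
   1]
  rect [ 472.6 -198.7] [ 36.8 114.1] 85.4
  tab [ 424.7 -182.7  167.5]
  thick 6.7 194
  yaw deg -3.4 mid y at mean x [ 497.4 -199.9] w 30.7 nose x 527.3
D [423 253  34  52 883] tablez 5.7 ring sd 3.1 rg table 5.0
  hist [ 13  28  31 290 330  53   4   4   7   2   8   2   9   5   7  16  52  17
   1]
  rect [ 508.9 -328. ] [ 37.8 114.5] 64.8
  tab [ 465.2 -296.6  116.3]
  thick 12.1 387
  yaw deg -23.7 mid y at mean x [ 535.3 -339.3] w 37.0 nose x 563.9
shoe [ 294  142   49   50 1685] tablez 4.2 ring sd 2.7 rg table 5.0
  hist [ 43  65 226 231  34  13  17  22  45 230 264  54  71  58  18  11  11  16
  11]
  rect [764. -62.] [109.7 122. ] 88.2
  tab [772.4 -65.5 109.6]
```

```bash
cat > m3.py <<'E'
from h import *
cs=[capture("top") for _ in range(8)]; c=dict(cs[0]); 
D=np.stack([k["depth"] for k in cs]); c["depth"]=np.median(np.where(D>0,D,np.nan),0); c["color"]=np.mean([k["color"] for k in cs],0).astype(np.uint8)
P=pts(c); R=cv2.Rodrigues(np.array(c["rvec"],float))[0]; print("cam",(-R.T@np.array(c["tvec"]).ravel()).round(0))
sub=P[165:192,300:335]; f=sub.reshape(-1,3); f=f[(f[:,2]>30)&(f[:,2]<50)]; f=f[f[:,0]<746]
print("shoe top z",np.median(f[:,2]).round(2),f[:,2].std().round(2))
for u,v,n in((185,190,'A'),(414,205,'B'),(382,278,'C'),(446,262,'D')):
    q=P[v-4:v+5,u-4:u+5,2]; print(n,np.median(q).round(2),q.std().round(2))
for u,v in((300,210),(330,215),(400,270),(205,200),(430,200),(300,200)):print("tab",(u,v),np.median(P[v-5:v+6,u-5:u+6,2]).round(2))
g=c["color"].mean(2)
for v in range(166,196,3): print(v,g[v,298:338:1].astype(int).tolist())
print("col318",g[155:200,318].astype(int).tolist())
E
python3 m3.py
```

```text
cam [ 374.  -46. 1227.]
shoe top z 40.16 1.84
A nan nan
B nan nan
C nan nan
D nan nan
tab (300, 210) nan
tab (330, 215) nan
tab (400, 270) nan
tab (205, 200) nan
tab (430, 200) nan
tab (300, 200) nan
166 [156, 157, 156, 157, 157, 157, 161, 158, 83, 72, 87, 168, 158, 157, 158, 159, 160, 159, 158, 159, 160, 159, 159, 159, 160, 161, 164, 164, 165, 166, 161, 83, 75, 95, 173, 165, 156, 105, 93, 79]
169 [156, 156, 156, 157, 156, 157, 161, 158, 48, 48, 44, 79, 71, 102, 174, 171, 169, 169, 170, 168, 168, 169, 170, 169, 168, 165, 163, 160, 159, 162, 159, 70, 101, 168, 161, 157, 156, 155, 156, 156]
172 [156, 157, 156, 157, 157, 158, 161, 158, 73, 79, 84, 83, 82, 82, 85, 83, 82, 82, 86, 81, 82, 83, 82, 82, 83, 82, 80, 80, 80, 80, 66, 59, 94, 168, 159, 156, 156, 157, 155, 155]
175 [156, 158, 156, 157, 158, 159, 157, 81, 77, 84, 82, 84, 85, 81, 85, 83, 85, 86, 84, 83, 83, 82, 84, 85, 82, 83, 83, 83, 82, 85, 82, 78, 99, 167, 158, 157, 156, 156, 156, 156]
178 [157, 157, 156, 156, 157, 159, 158, 78, 80, 84, 82, 83, 83, 82, 84, 83, 84, 83, 85, 82, 83, 83, 83, 86, 89, 82, 84, 82, 83, 85, 81, 74, 87, 1
[... 487 characters left out ...]
 82, 83, 83, 76, 83, 85, 83, 86, 84, 75, 93, 167, 158, 156, 157, 157, 157, 157, 155]
190 [157, 157, 158, 158, 156, 158, 159, 160, 161, 162, 163, 165, 167, 163, 162, 160, 161, 161, 161, 160, 161, 162, 164, 158, 65, 67, 48, 48, 46, 47, 54, 101, 164, 158, 156, 156, 155, 156, 156, 157]
193 [157, 157, 158, 158, 158, 157, 157, 156, 156, 158, 157, 157, 157, 158, 158, 157, 157, 158, 158, 156, 156, 157, 157, 157, 156, 156, 157, 157, 157, 157, 157, 156, 156, 157, 156, 156, 156, 157, 156, 157]
col318 [106, 107, 106, 107, 105, 104, 101, 114, 144, 94, 163, 160, 157, 159, 168, 84, 78, 82, 83, 83, 83, 83, 84, 83, 84, 84, 83, 83, 84, 84, 82, 82, 81, 57, 170, 161, 159, 157, 156, 157, 158, 158, 157, 157, 157]
```

```bash
cat > m4.py <<'E'
from h import *
import pickle
c=pickle.load(open("top.pkl","rb")); g=c["color"].mean(2).astype(np.float32)
s=8; G=cv2.resize(g,None,fx=s,fy=s,interpolation=cv2.INTER_CUBIC)
w=np.zeros_like(G,bool); w[171*s:194*s,299*s:336*s]=1
for nm,lo in(("all",0),("topface",66)):
    m=(w&(G<122)&(G>lo)).astype(np.uint8); m=cv2.morphologyEx(m,cv2.MORPH_OPEN,np.ones((24,24)))
    k,l,st,ce=cv2.connectedComponentsWithStats(m); i=1+np.argmax(st[1:,4])
    ct=max(cv2.findContours((l==i).astype(np.uint8),0,1)[0],key=len)[:,0]
    for z in (40,):
        p=np.array([ray(c,(u+.5)/s-.5,(v+.5)/s-.5,z)[:2] for u,v in ct],np.float32)
        r=cv2.minAreaRect(p); print(nm,z,np.round(r[0],1),np.round(r[1],1),round(r[2],2)); print(cv2.boxPoints(r).round(1).tolist())
    # side lines
    x,y=p.T; cy=np.median(y); 
    for sg,n in((1,"left"),(-1,"right")):
        q=p[(sg*(y-cy)>18)&(x>x.min()+9)&(x<x.max()-6)]; a=np.polyfit(q[:,0],q[:,1],1); print(n,np.degrees(np.arctan(a[0])).round(1),np.polyval(a,715).round(1))
    q=p[(x<x.min()+10)&(abs(y-cy)<20)]; a=np.polyfit(q[:,1],q[:,0],1); print("front",np.degrees(np.arctan(a[0])).round(1),np.polyval(a,cy).round(1),cy)
m=((g>90)&(g<125)); 
E
python3 m4.py
```

```text
all 40 [722.3 -59.6] [58.7 45.6] 89.45
[[699.2000122070312, -88.80000305175781], [744.7999877929688, -89.19999694824219], [745.4000244140625, -30.5], [699.7000122070312, -30.100000381469727]]
left -5.4 -31.2
right -7.1 -86.6
front 7.8 702.5 -61.376328
topface 40 [724.3 -60.7] [56.7 41.3] 89.45
[[703.4000244140625, -88.80000305175781], [744.5999755859375, -89.19999694824219], [745.2000122070312, -32.5], [703.9000244140625, -32.099998474121094]]
left 0.8 -33.2
right -8.0 -86.2
front 5.0 705.4 -61.40603
```

```bash
python3 - <<'E'
from h import *
import pickle
c=pickle.load(open("top.pkl","rb"))
im=c["color"][125:205,280:360]; cv2.imwrite("pics/br.png",cv2.resize(im,(600,600),interpolation=cv2.INTER_CUBIC)[...,::-1])
E
```

```text
(no output)
```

View pics/br.png

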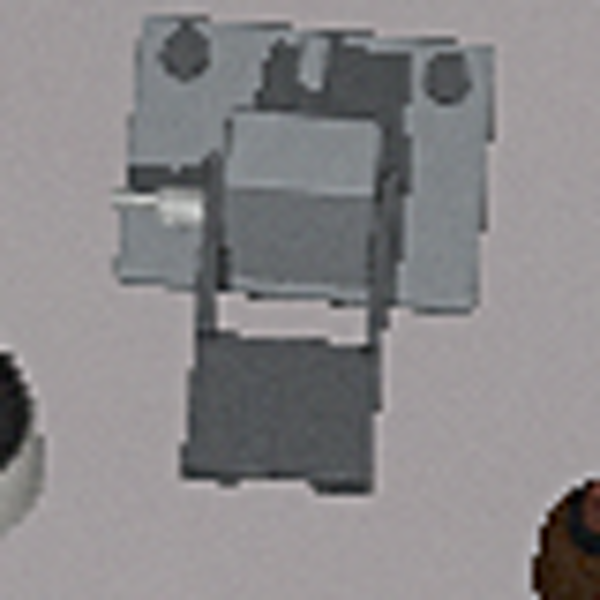

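Emit:
{"op": "step_arm", "data": {
  "plan": [
    {"offset": [0, 0, 0], "rot": [0, 0, -8], "gripper": 6},
    {"offset": [0, 0, 0], "rot": [0, 0, -16], "gripper": 4}
  ]
}}

```text
time_s: 0.7
eef_pos: [230.1, -471.9, 303.9]
ee_rot: [-0.0, 0.933, 0.361, -0.0]
force: [-0.4, 0.7, -0.0]
grip_width: 0.692
grip_force: 0.0
```

```bash
cat >> h.py <<'E'
def go(tcp,yawy):
    "offset(cm), rot(deg) from now to tcp with tool y axis at yaw yawy (deg), pointing down"
    from scipy.spatial.transform import Rotation as Ro
    s=sense(); q=s["ee_rot"]; R0=Ro.from_quat([q[1],q[2],q[3],q[0]]); a=np.radians(yawy)
    y=np.array([np.cos(a),np.sin(a),0]); z=np.array([0,0,-1.]); Rt=Ro.from_matrix(np.stack([np.cross(y,z),y,z],1))
    print("off cm",(R0.inv().apply(np.array(tcp)-s["eef_pos"])/10).round(2),"rot",np.degrees((R0.inv()*Rt).as_rotvec()).round(2))
E
python3 - <<'E'
from h import *
import pickle
c=pickle.load(open("top.pkl","rb"))
def L(n,a,b,z):
    p,q=[ray(c,280+x/7.5-.5,125+y/7.5-.5,z) for x,y in(a,b)]; d=(q-p)[:2]; print(n,p[:2].round(1),q[:2].round(1),np.degrees(np.arctan2(d[0],-d[1])).round(1),np.linalg.norm(d).round(1))
L("foot front",(115,275),(475,310),8);L("foot back",(143,15),(495,45),8)
L("shoe front bottom",(182,478),(372,492),22);L("shoe front top",(184,465),(375,482),40);L("shoe back top",(195,333),(380,348),40);L("col",(230,112),(380,122),94)
go((429.5,-195.7,180),-4)
E
```

```text
foot front [777.4  -9.8] [ 766.2 -118.6] -5.9 109.4
foot back [860.3 -18.2] [ 850.7 -125.9] -5.1 108.1
shoe front bottom [710.  -30.2] [705.6 -86.5] -4.5 56.5
shoe front top [708.9 -31. ] [703.6 -86.8] -5.4 56.0
shoe back top [749.  -34.3] [744.3 -88.6] -4.9 54.5
col [797.  -44.8] [794.  -87.3] -4.0 42.6
off cm [33.33 -7.   12.39] rot [ -0.    -0.   -43.68]
```

The close crop shows the shoe top face spanning (184,333) to (380,482) and the front edge tilted about 5°. So the bracket axis is at about -5° yaw, with its front middle at about (706,-58).

Emit:
{"op": "step_arm", "data": {
  "plan": [
    {"offset": [33.3, -7, 12.4], "rot": [0, 0, -43.7], "gripper": 4},
    {"offset": [33.3, -7, 12.4], "rot": [0, 0, -43.7], "gripper": 4},
    {"offset": [33.3, -7, 12.4], "rot": [0, 0, -43.7], "gripper": 4},
    {"offset": [33.3, -7, 12.4], "rot": [0, 0, -43.7], "gripper": 4},
    {"offset": [33.3, -7, 12.4], "rot": [0, 0, -43.7], "gripper": 4},
    {"offset": [33.3, -7, 12.4], "rot": [0, 0, -43.7], "gripper": 4},
    {"offset": [33.3, -7, 12.4], "rot": [0, 0, -43.7], "gripper": 4},
    {"offset": [33.3, -7, 12.4], "rot": [0, 0, -43.7], "gripper": 4},
    {"offset": [33.3, -7, 12.4], "rot": [0, 0, -43.7], "gripper": 4},
    {"offset": [33.3, -7, 12.4], "rot": [0, 0, -43.7], "gripper": 4}
  ],
  "squeeze": 40
}}

```text
time_s: 1.7
eef_pos: [430.6, -197.9, 180.3]
ee_rot: [0.0, 0.733, 0.68, -0.0]
force: [-0.2, 0.5, 0.2]
grip_width: 0.473
grip_force: 0.0
```

Emit:
{"op": "step_arm", "data": {
  "plan": [
    {"offset": [0, 0, 3.8], "rot": [0, 0, 0], "gripper": 4},
    {"offset": [0, 0, 7.5], "rot": [0, 0, 0], "gripper": 4},
    {"offset": [0, 0, 7.5], "rot": [0, 0, 0], "gripper": 4},
    {"offset": [0, 0, 7.5], "rot": [0, 0, 0], "gripper": 0},
    {"offset": [0, 0, 7.5], "rot": [0, 0, 0], "gripper": 0},
    {"offset": [0, 0, 7.5], "rot": [0, 0, 0], "gripper": 0},
    {"offset": [0, 0, 7.5], "rot": [0, 0, 0], "gripper": 0},
    {"offset": [0, 0, 7.5], "rot": [0, 0, 0], "gripper": 0}
  ]
}}

```text
time_s: 2.5
eef_pos: [431.5, -198.0, 106.9]
ee_rot: [0.002, 0.733, 0.68, -0.0]
force: [-3.2, -1.3, 8.1]
grip_width: 0.133
grip_force: 41.2
```

Emit:
{"op": "step_arm", "data": {
  "plan": [
    {"offset": [0, 0, -1.5], "rot": [0, 0, 0], "gripper": 0},
    {"offset": [0, 0, -3], "rot": [0, 0, 0], "gripper": 0},
    {"offset": [3, 2.5, -3], "rot": [0, 0, 0.9], "gripper": 0},
    {"offset": [6.5, 5.5, -3], "rot": [0, 0, 0.9], "gripper": 0},
    {"offset": [10, 8.5, -3], "rot": [0, 0, 0.9], "gripper": 0},
    {"offset": [13, 11.5, -3], "rot": [0, 0, 0.9], "gripper": 0},
    {"offset": [15.5, 13.5, -3], "rot": [0, 0, 0.9], "gripper": 0},
    {"offset": [16.2, 14, -3], "rot": [0, 0, 0.9], "gripper": 0},
    {"offset": [16.2, 14, -3], "rot": [0, 0, 0.9], "gripper": 0}
  ]
}}

```text
time_s: 3.4
eef_pos: [582.7, -45.3, 135.4]
ee_rot: [0.0, 0.738, 0.675, 0.0]
force: [-1.3, -0.6, -1.0]
grip_width: 0.131
grip_force: 39.8
```

```bash
python3 - <<'E'
from h import *
import pickle
s=sense();print(s["eef_pos"],s["force"],s["grip_width"])
c=capture("top");pickle.dump(c,open("t1.pkl","wb"));d=capture("scene")
a=cv2.resize(c["color"][120:280,250:410],(400,400),interpolation=cv2.INTER_CUBIC);b=cv2.resize(d["color"][180:300,180:300],(400,400),interpolation=cv2.INTER_CUBIC)
cv2.imwrite("pics/t1.png",np.hstack([a,b])[...,::-1])
E
```

```text
[582.72857433 -45.34013037 135.3616532 ] [-1.28629812 -0.6117576  -1.02984162] 0.1310903816594875
```

View pics/t1.png

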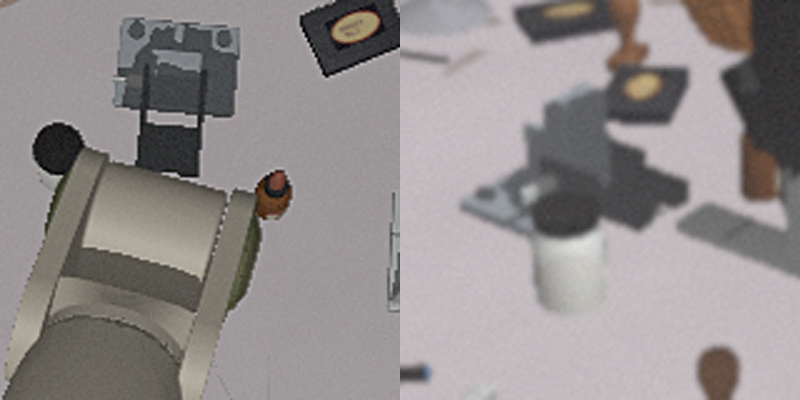

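The top view has the wrist over the front of the shoe, and the scene crop shows the plate level in the grip to the right of the shoe. I'll insert the 10 mm plate now.

Emit:
{"op": "step_arm", "data": {
  "plan": [
    {"offset": [-0.37, 0.3, 1.4], "rot": [0, 0, 0], "gripper": 0},
    {"offset": [-0.37, 0.3, 2.6], "rot": [0, 0, 0], "gripper": 0},
    {"offset": [-0.37, 0.3, 2.8], "rot": [0, 0, 0], "gripper": 0},
    {"offset": [-0.37, 1.2, 2.8], "rot": [0, 0, 0], "gripper": 0},
    {"offset": [-0.37, 2.2, 2.8], "rot": [0, 0, 0], "gripper": 0},
    {"offset": [-0.37, 3.2, 2.8], "rot": [0, 0, 0], "gripper": 0},
    {"offset": [-0.37, 4.2, 2.8], "rot": [0, 0, 0], "gripper": 0},
    {"offset": [-0.37, 5.2, 2.8], "rot": [0, 0, 0], "gripper": 0},
    {"offset": [-0.37, 6.2, 2.8], "rot": [0, 0, 0], "gripper": 0},
    {"offset": [-0.37, 7.0, 2.8], "rot": [0, 0, 0], "gripper": 0},
    {"offset": [-0.37, 7.0, 2.8], "rot": [0, 0, 0], "gripper": 0}
  ]
}}

```text
time_s: 4.6
eef_pos: [652.5, -56.8, 106.5]
ee_rot: [0.001, 0.739, 0.674, 0.0]
force: [3.4, -0.0, 2.6]
grip_width: 0.132
grip_force: 41.0
```

```bash
python3 - <<'E'
from h import *
import pickle
s=sense();print(s["eef_pos"],s["force"],s["grip_width"])
c=capture("top");d=capture("scene");pickle.dump((c,d),open("t2.pkl","wb"))
a=cv2.resize(c["color"][130:210,280:360],(400,400),interpolation=cv2.INTER_CUBIC);b=cv2.resize(d["color"][195:275,195:275],(400,400),interpolation=cv2.INTER_CUBIC)
cv2.imwrite("pics/t2.png",np.hstack([a,b])[...,::-1])
E
```

```text
[652.50227727 -56.83398263 106.51886188] [ 3.37359345 -0.02726487  2.5821003 ] 0.1323217115906265
```

View pics/t2.png

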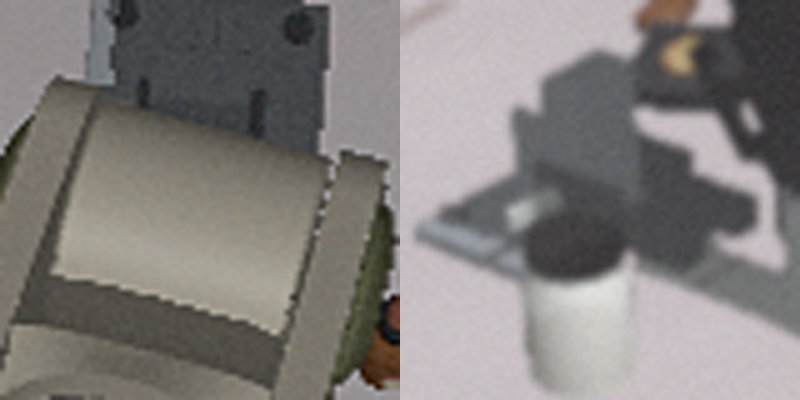

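The top view is occluded by the wrist. The scene crop shows the plate under the shoe behind the jar. It went in freely, with about 3 N at the hand. I'll press it a little further, then withdraw and return it.

Emit:
{"op": "step_arm", "data": {
  "plan": [
    {"offset": [0, 0.25, 0], "rot": [0, 0, 0], "gripper": 0},
    {"offset": [0, 0.25, 0], "rot": [0, 0, 0], "gripper": 0},
    {"offset": [0, -2, 0], "rot": [0, 0, 0], "gripper": 0},
    {"offset": [0, -5, 0], "rot": [0, 0, 0], "gripper": 0},
    {"offset": [0, -8, 0], "rot": [0, 0, 0], "gripper": 0},
    {"offset": [0, -9, -2], "rot": [0, 0, 0], "gripper": 0},
    {"offset": [-3, -11, -3], "rot": [0, 0, 0], "gripper": 0},
    {"offset": [-6.5, -14, -3], "rot": [0, 0, 0], "gripper": 0},
    {"offset": [-10, -17, -3], "rot": [0, 0, 0], "gripper": 0},
    {"offset": [-13.5, -19.5, -3], "rot": [0, 0, 0], "gripper": 0},
    {"offset": [-16.1, -20.7, -3], "rot": [0, 0, 0], "gripper": 0},
    {"offset": [-16.1, -20.7, -3], "rot": [0, 0, 0], "gripper": 0}
  ]
}}

```text
time_s: 5.9
eef_pos: [429.5, -199.7, 136.6]
ee_rot: [-0.0, 0.74, 0.673, -0.0]
force: [-0.4, 0.6, -0.8]
grip_width: 0.129
grip_force: 40.6
```

Emit:
{"op": "step_arm", "data": {
  "plan": [
    {"offset": [0, 0, 1.8], "rot": [0, 0, 0], "gripper": 0},
    {"offset": [0, 0, 2.8], "rot": [0, 0, 0], "gripper": 0},
    {"offset": [0, 0, 3], "rot": [0, 0, 0], "gripper": 0},
    {"offset": [0, 0, 3], "rot": [0, 0, 0], "gripper": 0},
    {"offset": [0, 0, 3], "rot": [0, 0, 0], "gripper": 4},
    {"offset": [0, 0, 3], "rot": [0, 0, 0], "gripper": 4},
    {"offset": [0, 0, 3], "rot": [0, 0, 0], "gripper": 4},
    {"offset": [0, 0, -2], "rot": [0, 0, 0], "gripper": 4},
    {"offset": [0, 0, -5], "rot": [0, 0, 0], "gripper": 4},
    {"offset": [0, 0, -5], "rot": [0, 0, 0], "gripper": 4}
  ]
}}

```text
time_s: 6.9
eef_pos: [432.4, -198.4, 190.5]
ee_rot: [0.004, 0.738, 0.674, 0.001]
force: [0.2, 1.2, -0.0]
grip_width: 0.471
grip_force: 0.0
```

```bash
python3 - <<'E'
from h import *
go((468.7,-307.4,185),-24.5); go((597,-270.5,185),-6)
c=capture("top"); P=pts(c); z=np.median(P[260:275,378:386,2]); print("C top z",z)
for n,(u,v) in dict(D=(446,262),B=(414,205),A=(184,188)).items(): print(n,np.median(P[v-3:v+4,u-3:u+4,2]))
q=P[266:276,376:388]
import cv2;cv2.imwrite("pics/t3.png",c["color"][...,::-1])
E
```

```text
off cm [-10.52   4.6    0.62] rot [ 0.39  0.17 19.31]
off cm [-5.69 17.04  0.68] rot [0.36 0.23 0.81]
C top z 380.30979234182826
D 17.73597700074918
B 14.294695804568414
A 21.972733971693618
```

10 mm went in freely. The depth readings confirm D = 18 mm, B = 14 mm and A = 22 mm, and the gap looks like about 22 mm. The 14 mm plate therefore isn't needed, so 18 is next.

Emit:
{"op": "step_arm", "data": {
  "plan": [
    {"offset": [-5, 2.2, 0.6], "rot": [0.3, 0.1, 8], "gripper": 4},
    {"offset": [-10.5, 4.7, 0.6], "rot": [0.4, 0.2, 16], "gripper": 4},
    {"offset": [-10.5, 4.7, 0.6], "rot": [0.4, 0.2, 19.3], "gripper": 4},
    {"offset": [-10.5, 4.7, 0.6], "rot": [0.4, 0.2, 19.3], "gripper": 4},
    {"offset": [-10.5, 4.7, 0.6], "rot": [0.4, 0.2, 19.3], "gripper": 4}
  ]
}}

```text
time_s: 7.45
eef_pos: [467.9, -305.5, 179.6]
ee_rot: [-0.005, 0.841, 0.542, -0.001]
force: [-0.2, 0.4, -0.1]
grip_width: 0.471
grip_force: 0.0
```

```bash
python3 - <<'E'
from h import *
go((470.7,-307.4,106),-24.5); print(sense()["eef_pos"])
E
```

```text
off cm [-0.08  0.4   7.36] rot [-0.57 -0.19  0.09]
[ 467.94675338 -305.54802023  179.59036981]
```

Emit:
{"op": "step_arm", "data": {
  "plan": [
    {"offset": [-0.1, 0.3, 3.5], "rot": [-0.4, -0.2, 0], "gripper": 4},
    {"offset": [-0.1, 0.3, 7.2], "rot": [-0.4, -0.2, 0], "gripper": 4},
    {"offset": [-0.1, 0.3, 7.4], "rot": [-0.4, -0.2, 0], "gripper": 4},
    {"offset": [-0.1, 0.3, 7.4], "rot": [-0.4, -0.2, 0], "gripper": 4},
    {"offset": [-0.1, 0.3, 7.4], "rot": [-0.4, -0.2, 0], "gripper": 0},
    {"offset": [-0.1, 0.3, 7.4], "rot": [-0.4, -0.2, 0], "gripper": 0},
    {"offset": [-0.1, 0.3, 7.4], "rot": [-0.4, -0.2, 0], "gripper": 0},
    {"offset": [-0.1, 0.3, 7.4], "rot": [-0.4, -0.2, 0], "gripper": 0},
    {"offset": [-0.1, 0.3, 7.4], "rot": [-0.4, -0.2, 0], "gripper": 0}
  ]
}}

```text
time_s: 8.35
eef_pos: [470.8, -308.5, 108.7]
ee_rot: [0.001, 0.841, 0.541, -0.0]
force: [-0.5, 1.6, 8.5]
grip_width: 0.134
grip_force: 40.4
```

```bash
python3 - <<'E'
from h import *
s=sense();print(s["eef_pos"],s["ee_rot"]); go((584.5,-49,s["eef_pos"][2]+30),-5.2)
E
```

```text
[ 470.84881195 -308.54942183  108.7311993 ] [ 1.47762345e-03  8.40954962e-01  5.41103013e-01 -3.12958470e-04]
off cm [28.32 -0.41 -3.06] rot [  0.1    0.14 -19.28]
```

Emit:
{"op": "step_arm", "data": {
  "plan": [
    {"offset": [0, 0, -4], "rot": [0, 0, 0], "gripper": 0},
    {"offset": [0, -1.5, -8], "rot": [0, 0, 0], "gripper": 0},
    {"offset": [2.5, -2, -9], "rot": [0.1, 0.1, -5], "gripper": 0},
    {"offset": [6.5, -2, -9], "rot": [0.1, 0.1, -9], "gripper": 0},
    {"offset": [11, -2, -9], "rot": [0.1, 0.1, -13], "gripper": 0},
    {"offset": [15.5, -1.5, -9], "rot": [0.1, 0.1, -17], "gripper": 0},
    {"offset": [20, -1, -7], "rot": [0.1, 0.1, -19.3], "gripper": 0},
    {"offset": [24, -0.5, -4], "rot": [0.1, 0.1, -19.3], "gripper": 0},
    {"offset": [27, -0.4, -3], "rot": [0.1, 0.1, -19.3], "gripper": 0},
    {"offset": [28.3, -0.4, -3], "rot": [0.1, 0.1, -19.3], "gripper": 0},
    {"offset": [28.3, -0.4, -3], "rot": [0.1, 0.1, -19.3], "gripper": 0},
    {"offset": [28.3, -0.4, -3], "rot": [0.1, 0.1, -19.3], "gripper": 0}
  ]
}}

```text
time_s: 9.55
eef_pos: [584.1, -49.9, 137.5]
ee_rot: [-0.0, 0.739, 0.674, -0.0]
force: [-1.2, -0.6, -3.4]
grip_width: 0.132
grip_force: 40.0
```

```bash
python3 - <<'E'
from h import *
s=sense();print(s["eef_pos"],s["ee_rot"],s["force"]); go((585,-49,109),-5.2);go((652,-55.2,109),-5.2)
E
```

```text
[584.0548181  -49.92457104 137.50749201] [-4.81867407e-04  7.38558079e-01  6.74189658e-01 -1.92678393e-04] [-1.21769117 -0.60050904 -3.40073536]
off cm [0.1  0.09 2.85] rot [-0.06 -0.02 -0.02]
off cm [0.09 6.82 2.84] rot [-0.06 -0.02 -0.02]
```

Emit:
{"op": "step_arm", "data": {
  "plan": [
    {"offset": [0.1, 0.1, 1.8], "rot": [0, 0, 0], "gripper": 0},
    {"offset": [0.1, 0.1, 2.7], "rot": [0, 0, 0], "gripper": 0},
    {"offset": [0.1, 0.1, 2.9], "rot": [0, 0, 0], "gripper": 0},
    {"offset": [0.1, 1, 2.9], "rot": [0, 0, 0], "gripper": 0},
    {"offset": [0.1, 2, 2.9], "rot": [0, 0, 0], "gripper": 0},
    {"offset": [0.1, 2.5, 2.9], "rot": [0, 0, 0], "gripper": 0},
    {"offset": [0.1, 3, 2.9], "rot": [0, 0, 0], "gripper": 0},
    {"offset": [0.1, 3.5, 2.9], "rot": [0, 0, 0], "gripper": 0},
    {"offset": [0.1, 3.8, 2.9], "rot": [0, 0, 0], "gripper": 0}
  ]
}}

```text
time_s: 10.45
eef_pos: [621.9, -52.2, 108.5]
ee_rot: [-0.001, 0.739, 0.674, -0.001]
force: [-6.5, 0.6, 6.5]
grip_width: 0.138
grip_force: 41.7
```

Emit:
{"op": "step_arm", "data": {
  "plan": [
    {"offset": [0, 0.6, 0], "rot": [0, 0, 0], "gripper": 0},
    {"offset": [0, 1.2, 0], "rot": [0, 0, 0], "gripper": 0},
    {"offset": [0, 1.8, 0], "rot": [0, 0, 0], "gripper": 0},
    {"offset": [0, 2.4, 0], "rot": [0, 0, 0], "gripper": 0},
    {"offset": [0, 3, 0], "rot": [0, 0, 0], "gripper": 0},
    {"offset": [0, 3.1, 0], "rot": [0, 0, 0], "gripper": 0},
    {"offset": [0, 3.1, 0], "rot": [0, 0, 0], "gripper": 0}
  ]
}}

```text
time_s: 11.15
eef_pos: [652.7, -55.0, 108.5]
ee_rot: [-0.001, 0.739, 0.674, -0.0]
force: [-4.3, 0.1, 5.3]
grip_width: 0.134
grip_force: 41.6
```

18 mm goes in with a light drag of 4 to 6 N. Now I'll withdraw it and try 22 mm.

Emit:
{"op": "step_arm", "data": {
  "plan": [
    {"offset": [0, -2, 0], "rot": [0, 0, 0], "gripper": 0},
    {"offset": [0, -4.5, 0], "rot": [0, 0, 0], "gripper": 0},
    {"offset": [0, -7.5, 0], "rot": [0, 0, 0], "gripper": 0},
    {"offset": [0, -10, -3], "rot": [0, 0, 0], "gripper": 0},
    {"offset": [-1, -12, -7], "rot": [0, 0, 0], "gripper": 0},
    {"offset": [-5, -14, -9], "rot": [0, 0, 0], "gripper": 0},
    {"offset": [-10, -15, -9], "rot": [0, 0, 0], "gripper": 0},
    {"offset": [-15, -15.9, -9], "rot": [0, 0, 0], "gripper": 0},
    {"offset": [-20, -15.9, -9], "rot": [0, 0, 0], "gripper": 0},
    {"offset": [-25, -15.9, -9], "rot": [0, 0, 0], "gripper": 0},
    {"offset": [-27.1, -15.9, -7], "rot": [0, 0, 0], "gripper": 0},
    {"offset": [-27.1, -15.9, -4], "rot": [0, 0, 0], "gripper": 0}
  ]
}}

```text
time_s: 12.35
eef_pos: [469.3, -314.0, 148.3]
ee_rot: [0.001, 0.74, 0.673, -0.001]
force: [0.3, 0.3, -3.2]
grip_width: 0.135
grip_force: 40.6
```

Emit:
{"op": "step_arm", "data": {
  "plan": [
    {"offset": [0, 0, 2], "rot": [0, 0, 0], "gripper": 0},
    {"offset": [0, 0, 3.6], "rot": [0, 0, 0], "gripper": 0},
    {"offset": [0, 0, 4], "rot": [0, 0, 0], "gripper": 0},
    {"offset": [0, 0, 4], "rot": [0, 0, 0], "gripper": 0},
    {"offset": [0, 0, 4], "rot": [0, 0, 0], "gripper": 4},
    {"offset": [0, 0, 4], "rot": [0, 0, 0], "gripper": 4},
    {"offset": [0, 0, 4], "rot": [0, 0, 0], "gripper": 4},
    {"offset": [0, 0, 0], "rot": [0, 0, 0], "gripper": 4},
    {"offset": [0, 0, -5], "rot": [0, 0, 0], "gripper": 4},
    {"offset": [0, 0, -8], "rot": [0, 0, 0], "gripper": 4},
    {"offset": [0, 0, -8], "rot": [0, 0, 0], "gripper": 4}
  ]
}}

```text
time_s: 13.45
eef_pos: [471.2, -310.7, 232.0]
ee_rot: [0.003, 0.738, 0.674, -0.0]
force: [-0.5, -0.8, -0.5]
grip_width: 0.469
grip_force: 0.0
```

```bash
python3 - <<'E'
from h import *
s=sense();print(s["eef_pos"],s["ee_rot"],s["force"],s["joints"].round(2)); go((634.5,223.5,250),10)
E
```

```text
[ 471.15625759 -310.74818163  232.03792914] [ 3.11979739e-03  7.38408621e-01  6.74346298e-01 -2.11384932e-04] [-0.49176685 -0.83645705 -0.45873406] [-0.79  0.46  1.48 -0.    1.19 -0.7 ]
off cm [54.68 11.44 -1.99] rot [  0.21   0.29 -15.19]
```

Emit:
{"op": "step_arm", "data": {
  "plan": [
    {"offset": [5, 1, 0], "rot": [0, 0, -2], "gripper": 4},
    {"offset": [10, 2, 0], "rot": [0, 0, -4], "gripper": 4},
    {"offset": [15, 3, 0], "rot": [0, 0, -6], "gripper": 4},
    {"offset": [20, 4, 0], "rot": [0, 0, -8], "gripper": 4},
    {"offset": [25, 5, 0], "rot": [0, 0, -10], "gripper": 4},
    {"offset": [30, 6, 0], "rot": [0, 0, -12], "gripper": 4},
    {"offset": [35, 7, 0], "rot": [0, 0, -14], "gripper": 4},
    {"offset": [40, 8, 0], "rot": [0, 0, -15.2], "gripper": 4},
    {"offset": [45, 9.4, 0], "rot": [0, 0, -15.2], "gripper": 4},
    {"offset": [50, 10.5, 0], "rot": [0, 0, -15.2], "gripper": 4},
    {"offset": [54.7, 11.4, 0], "rot": [0, 0, -15.2], "gripper": 4},
    {"offset": [54.7, 11.4, 0], "rot": [0, 0, -15.2], "gripper": 4}
  ]
}}

```text
time_s: 14.65
eef_pos: [633.0, 229.4, 225.9]
ee_rot: [-0.002, 0.641, 0.768, -0.0]
force: [0.1, -0.4, -0.9]
grip_width: 0.468
grip_force: 0.0
```

```bash
python3 - <<'E'
from h import *
s=sense();print(s["eef_pos"],s["ee_rot"],s["force"],s["joints"].round(2)); go((635.5,223.5,106),10)
E
```

```text
[633.00847781 229.35394805 225.90578766] [-1.98446581e-03  6.41013871e-01  7.67526633e-01 -3.82417761e-04] [ 0.12064267 -0.44690162 -0.87510518] [ 0.17  0.71  1.09  0.    1.35 -0.01]
off cm [-0.65  0.18 11.99] rot [-0.18 -0.15  0.26]
```

Emit:
{"op": "step_arm", "data": {
  "plan": [
    {"offset": [0, 0.1, 4], "rot": [-0.2, -0.2, 0], "gripper": 4},
    {"offset": [0, 0.1, 8], "rot": [-0.2, -0.2, 0], "gripper": 4},
    {"offset": [0, 0.1, 8], "rot": [-0.2, -0.2, 0], "gripper": 4},
    {"offset": [0, 0.1, 8], "rot": [-0.2, -0.2, 0], "gripper": 4}
  ]
}}

```text
time_s: 15.05
eef_pos: [634.2, 224.4, 148.1]
ee_rot: [0.001, 0.643, 0.766, -0.0]
force: [1.1, 0.2, 0.9]
grip_width: 0.467
grip_force: 0.0
```

```bash
python3 - <<'E'
from h import *
s=sense();print(s["eef_pos"],s["ee_rot"],s["force"]); go((635.5,223.5,107),10)
E
```

```text
[634.22447247 224.44532611 148.08920319] [ 1.05739114e-03  6.42951276e-01  7.65906297e-01 -2.86870898e-04] [1.09069759 0.23774928 0.85476072]
off cm [-0.11  0.11  4.11] rot [ 0.05  0.11 -0.02]
```

Emit:
{"op": "step_arm", "data": {
  "plan": [
    {"offset": [-0.1, 0.1, 3.5], "rot": [0.1, 0.1, 0], "gripper": 4},
    {"offset": [-0.1, 0.1, 4.1], "rot": [0.1, 0.1, 0], "gripper": 4},
    {"offset": [-0.1, 0.1, 4.1], "rot": [0.1, 0.1, 0], "gripper": 4},
    {"offset": [-0.1, 0.1, 4.1], "rot": [0.1, 0.1, 0], "gripper": 0},
    {"offset": [-0.1, 0.1, 4.1], "rot": [0.1, 0.1, 0], "gripper": 0},
    {"offset": [-0.1, 0.1, 4.1], "rot": [0.1, 0.1, 0], "gripper": 0},
    {"offset": [-0.1, 0.1, 4.1], "rot": [0.1, 0.1, 0], "gripper": 0},
    {"offset": [-0.1, 0.1, 4.1], "rot": [0.1, 0.1, 0], "gripper": 0}
  ]
}}

```text
time_s: 15.85
eef_pos: [636.1, 224.1, 108.8]
ee_rot: [0.001, 0.643, 0.766, 0.001]
force: [-0.2, -0.2, 6.9]
grip_width: 0.132
grip_force: 40.8
```

```bash
python3 - <<'E'
from h import *
s=sense();print(s["eef_pos"],s["ee_rot"],s["force"]); z=s["eef_pos"][2]+60; go((540,120,z+30),-5.2);go((585,-49,s["eef_pos"][2]+30),-5.2)
E
```

```text
[636.09748805 224.12824233 108.82898314] [0.001129   0.64276771 0.76605947 0.00112998] [-0.21586793 -0.18172254  6.85134724]
off cm [ -8.59 -11.24  -9.03] rot [ 1.80e-01 -1.00e-02  1.52e+01]
off cm [-26.01  -9.77  -3.02] rot [ 1.80e-01 -1.00e-02  1.52e+01]
```

Emit:
{"op": "step_arm", "data": {
  "plan": [
    {"offset": [0, 0, -4], "rot": [0, 0, 0], "gripper": 0},
    {"offset": [0, -2, -8], "rot": [0, 0, 0], "gripper": 0},
    {"offset": [-2, -6, -10], "rot": [0, 0, 3], "gripper": 0},
    {"offset": [-5.5, -9.5, -10], "rot": [0.1, 0, 6], "gripper": 0},
    {"offset": [-10, -11.5, -10], "rot": [0.1, 0, 9], "gripper": 0},
    {"offset": [-14.5, -11.5, -10], "rot": [0.2, 0, 12], "gripper": 0},
    {"offset": [-19, -11, -10], "rot": [0.2, 0, 15.2], "gripper": 0},
    {"offset": [-23, -10.5, -10], "rot": [0.2, 0, 15.2], "gripper": 0},
    {"offset": [-26, -9.8, -8], "rot": [0.2, 0, 15.2], "gripper": 0},
    {"offset": [-26, -9.8, -5], "rot": [0.2, 0, 15.2], "gripper": 0},
    {"offset": [-26, -9.8, -3], "rot": [0.2, 0, 15.2], "gripper": 0},
    {"offset": [-26, -9.8, -3], "rot": [0.2, 0, 15.2], "gripper": 0}
  ]
}}

```text
time_s: 17.05
eef_pos: [582.7, -48.9, 134.4]
ee_rot: [-0.004, 0.739, 0.674, -0.003]
force: [0.5, 0.7, -1.8]
grip_width: 0.135
grip_force: 40.2
```

```bash
python3 - <<'E'
from h import *
s=sense();print(s["eef_pos"],s["ee_rot"],s["force"]); go((585,-49.5,109),-5.2);go((652.7,-55.2,109),-5.2)
E
```

```text
[582.6852735  -48.94591112 134.3538843 ] [-0.00352859  0.7385706   0.67416046 -0.00294748] [ 0.45913186  0.73083209 -1.80955323]
off cm [-0.04  0.26  2.53] rot [-0.53 -0.02 -0.02]
off cm [0.01 7.05 2.47] rot [-0.53 -0.02 -0.02]
```

Emit:
{"op": "step_arm", "data": {
  "plan": [
    {"offset": [0, 0, 0], "rot": [0, 0, 0], "gripper": 0},
    {"offset": [0, 0, 0], "rot": [0, 0, 0], "gripper": 0}
  ]
}}

```text
time_s: 17.25
eef_pos: [584.5, -49.0, 138.4]
ee_rot: [-0.0, 0.738, 0.674, -0.001]
force: [-0.0, -0.7, -2.8]
grip_width: 0.132
grip_force: 40.3
```

```bash
python3 - <<'E'
from h import *
s=sense();print(s["eef_pos"],s["ee_rot"],s["force"]); go((585,-49.5,109),-5.2);go((652.7,-55.2,109),-5.2)
E
```

```text
[584.54247336 -49.01197402 138.43979878] [-6.21789308e-06  7.38330222e-01  6.74438901e-01 -8.07822861e-04] [-0.047846   -0.66390408 -2.78476866]
off cm [-0.04  0.05  2.94] rot [-0.06  0.07  0.02]
off cm [0.   6.85 2.94] rot [-0.06  0.07  0.02]
```

Emit:
{"op": "step_arm", "data": {
  "plan": [
    {"offset": [0, 0, 1.8], "rot": [0, 0, 0], "gripper": 0},
    {"offset": [0, 0, 2.8], "rot": [0, 0, 0], "gripper": 0},
    {"offset": [0, 0, 2.95], "rot": [0, 0, 0], "gripper": 0},
    {"offset": [0, 1, 2.95], "rot": [0, 0, 0], "gripper": 0},
    {"offset": [0, 1.8, 2.95], "rot": [0, 0, 0], "gripper": 0},
    {"offset": [0, 2.2, 2.95], "rot": [0, 0, 0], "gripper": 0},
    {"offset": [0, 2.5, 2.95], "rot": [0, 0, 0], "gripper": 0},
    {"offset": [0, 2.8, 2.95], "rot": [0, 0, 0], "gripper": 0},
    {"offset": [0, 3.1, 2.95], "rot": [0, 0, 0], "gripper": 0}
  ]
}}

```text
time_s: 18.15
eef_pos: [613.7, -51.7, 108.5]
ee_rot: [-0.003, 0.738, 0.675, -0.003]
force: [-21.9, 1.7, 19.5]
grip_width: 0.131
grip_force: 43.9
```

Emit:
{"op": "step_arm", "data": {
  "plan": [
    {"offset": [0, 0, 0], "rot": [0, 0, 0], "gripper": 0},
    {"offset": [0, 0, 0], "rot": [0, 0, 0], "gripper": 0}
  ]
}}

```text
time_s: 18.35
eef_pos: [613.8, -51.7, 108.5]
ee_rot: [-0.002, 0.738, 0.674, -0.003]
force: [-14.8, 1.2, 14.4]
grip_width: 0.138
grip_force: 43.2
```

```bash
python3 - <<'E'
from h import *
s=sense();print(s["eef_pos"],s["ee_rot"],s["force"],s["wrist_torque"])
d=capture("scene");c=capture("top")
a=cv2.resize(c["color"][130:210,280:360],(400,400),interpolation=cv2.INTER_CUBIC);b=cv2.resize(d["color"][195:275,195:275],(400,400),interpolation=cv2.INTER_CUBIC)
cv2.imwrite("pics/t4.png",np.hstack([a,b])[...,::-1])
E
```

```text
[613.82800692 -51.70121099 108.47960417] [-0.00231226  0.73828303  0.67448195 -0.00262914] [-14.79524582   1.17889924  14.36222207] [0.17358772 1.92657158 0.01311427]
```

View pics/t4.png

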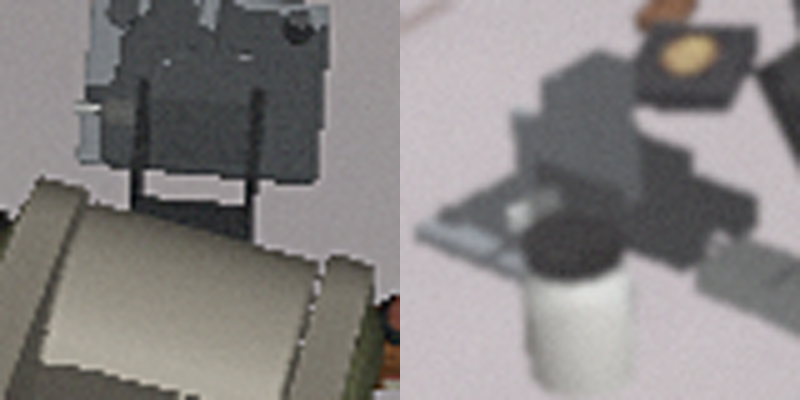

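The scene crop shows the 22 mm nose right at the shoe's front edge, at about (705,270). It's unclear whether the edge is blocking it or the leaf is dragging on it, so I'll nudge it 2 mm more and compare travel with force.

Emit:
{"op": "step_arm", "data": {
  "plan": [
    {"offset": [0, 0.1, 0], "rot": [0, 0, 0], "gripper": 0},
    {"offset": [0, 0.2, 0], "rot": [0, 0, 0], "gripper": 0},
    {"offset": [0, 0.2, 0], "rot": [0, 0, 0], "gripper": 0}
  ]
}}

```text
time_s: 18.75
eef_pos: [614.9, -51.8, 108.6]
ee_rot: [-0.004, 0.738, 0.675, -0.004]
force: [-24.8, 1.6, 21.0]
grip_width: 0.133
grip_force: 44.0
```

```bash
python3 - <<'E'
from h import *
import pickle
cs=[capture("scene") for _ in range(4)]; d=cs[0]; pickle.dump(d,open("s5.pkl","wb"))
im=np.mean([k["color"] for k in cs],0)[220:275,230:303]; im=np.clip(im*1.5,0,255).astype(np.uint8)
o=cv2.resize(im,None,fx=10,fy=10,interpolation=cv2.INTER_CUBIC)
R=np.array(d["rvec"],float); f=K(d); Km=np.array([[f,0,d["cx"]],[0,f,d["cy"]],[0,0,1]])
a=np.radians(-5.2); F=np.array([705.8,-58.2]); X=np.array([np.cos(a),np.sin(a)]); Y=np.array([-np.sin(a),np.cos(a)])
def dot(x,y,z,col):
    p=cv2.projectPoints(np.array([[*(F+x*X+y*Y),z]]),R,np.array(d["tvec"],float),Km,None)[0].ravel(); q=((p-[230,220]+.5)*10).astype(int); cv2.circle(o,tuple(map(int,q)),3,col,-1); print(x,y,z,p.round(1))
for y in(-28,28):
    for z in(22,40): dot(0,y,z,(255,0,0))
for y in(-17,17): dot(-42,y,22,(0,0,255)); dot(0,y,22,(0,200,0))
cv2.imwrite("pics/s5.png",o[...,::-1]); print(sense()["force"])
E
```

```text
0 -28 22 [267.2 238.9]
0 -28 40 [266.9 232.2]
0 28 22 [251.7 248.5]
0 28 40 [251.3 241.7]
-42 -17 22 [278.2 245.9]
0 -17 22 [264.2 240.7]
-42 17 22 [269. 252.]
0 17 22 [254.8 246.6]
[-24.59915727   2.39135573  19.77770928]
```

View pics/s5.png

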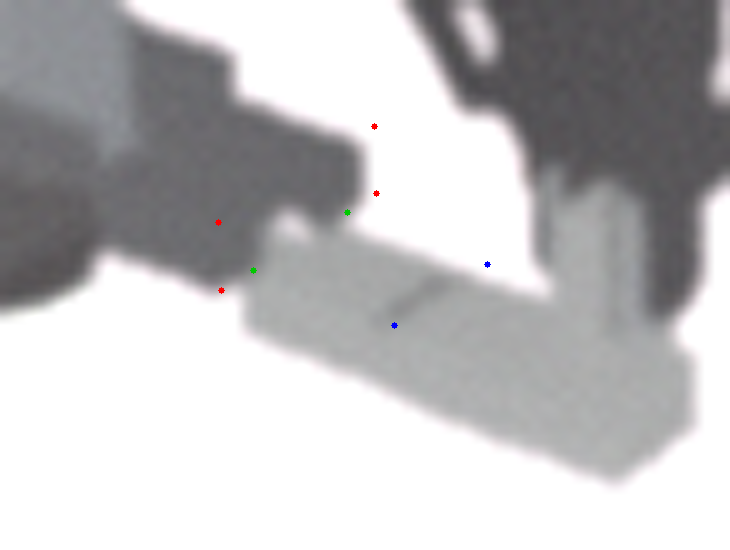

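The zoom shows the 22 mm plate's nose at the shoe's front edge, around (250,280) to (340,223), with the score line at (385,320) to (450,280). That is about 40 mm short of where it should be. Force rose elastically from 15 N to 25 N with almost no advance, and the leaf could not touch it that early, so it has stopped dead: 22 mm is too thick. I'll set it aside and refit the 18.

Emit:
{"op": "step_arm", "data": {
  "plan": [
    {"offset": [0, -1, 0], "rot": [0, 0, 0], "gripper": 0},
    {"offset": [0, -4, -1], "rot": [0, 0, 0], "gripper": 0},
    {"offset": [0, -7, -5], "rot": [0, 0, 0], "gripper": 0},
    {"offset": [1, -9, -9], "rot": [0, 0, 0], "gripper": 0},
    {"offset": [4, -11, -10], "rot": [0, 0, 0], "gripper": 0},
    {"offset": [8.5, -12, -10], "rot": [0, 0, 0], "gripper": 0},
    {"offset": [13, -11, -10], "rot": [0, 0, 0], "gripper": 0},
    {"offset": [17.5, -8.5, -10], "rot": [0, 0, 0], "gripper": 0},
    {"offset": [22, -5, -10], "rot": [0, 0, 0], "gripper": 0},
    {"offset": [26, -2, -10], "rot": [0, 0, 0], "gripper": 0},
    {"offset": [27.5, -2, -7], "rot": [0, 0, 0], "gripper": 0},
    {"offset": [27.5, -2, -3], "rot": [0, 0, 0], "gripper": 0}
  ]
}}

```text
time_s: 20.15
eef_pos: [623.2, 226.8, 137.3]
ee_rot: [0.0, 0.737, 0.675, 0.001]
force: [1.1, -0.2, -3.0]
grip_width: 0.137
grip_force: 41.4
```

Emit:
{"op": "step_arm", "data": {
  "plan": [
    {"offset": [0, 0, 1.5], "rot": [0, 0, 0], "gripper": 0},
    {"offset": [0, 0, 2.5], "rot": [0, 0, 0], "gripper": 0},
    {"offset": [0, 0, 2.9], "rot": [0, 0, 0], "gripper": 0},
    {"offset": [0, 0, 3], "rot": [0, 0, 0], "gripper": 0},
    {"offset": [0, 0, 3], "rot": [0, 0, 0], "gripper": 0}
  ]
}}

```text
time_s: 20.65
eef_pos: [622.3, 223.4, 108.6]
ee_rot: [-0.0, 0.739, 0.674, -0.0]
force: [0.3, 0.5, -0.8]
grip_width: 0.137
grip_force: 41.4
```

Emit:
{"op": "step_arm", "data": {
  "plan": [
    {"offset": [0, 0, 0.1], "rot": [0, 0, 0], "gripper": 0},
    {"offset": [0, 0, 0.1], "rot": [0, 0, 0], "gripper": 4},
    {"offset": [0, 0, 0.1], "rot": [0, 0, 0], "gripper": 4},
    {"offset": [0, 0, 0.1], "rot": [0, 0, 0], "gripper": 4},
    {"offset": [0, 0, -4], "rot": [0, 0, 0], "gripper": 4},
    {"offset": [0, 0, -8], "rot": [0, 0, 0], "gripper": 4},
    {"offset": [0, 0, -12], "rot": [0, 0, 0], "gripper": 4},
    {"offset": [0, 0, -12], "rot": [0, 0, 0], "gripper": 4}
  ]
}}

```text
time_s: 21.45
eef_pos: [623.7, 224.0, 233.6]
ee_rot: [0.002, 0.738, 0.674, 0.003]
force: [0.3, 0.4, 0.8]
grip_width: 0.468
grip_force: 0.0
```

```bash
python3 - <<'E'
from h import *
s=sense();print(s["eef_pos"],s["ee_rot"],s["force"]); go((471.2,-310.2,228),-5.2)
E
```

```text
[623.67808396 223.98698816 233.58591094] [0.00184405 0.73841456 0.67433726 0.00313033] [0.29206889 0.35790923 0.78075663]
off cm [-54.58 -10.35   0.37] rot [ 0.4  -0.12  0.01]
```

```bash
python3 - <<'E'
from h import *
import pickle
cs=[capture("top") for _ in range(3)];c=cs[0]; P=np.mean([pts(k) for k in cs],0); c["depth"]=0; 
pickle.dump(c["color"],open("tA.pkl","wb"))
def comp(x0,x1,y0,y1,z0,z1):
    m=(P[...,0]>x0)&(P[...,0]<x1)&(P[...,1]>y0)&(P[...,1]<y1)&(P[...,2]>z0)&(P[...,2]<z1); return P[m]
for n,b in dict(D18=(440,500,-350,-270),C10=(410,450,-220,-170),B14=(570,620,-300,-240)).items():
    t=comp(*b,60,75); print(n,"tab",len(t),t.mean(0).round(1))
t=comp(690,740,5,60,66,80);print("jar",t.mean(0).round(1)); t=comp(660,700,-175,-130,60,110);print("bottle",t.mean(0).round(1)); t=comp(525,560,100,135,56,75);print("stamp",t.mean(0).round(1))
# 18 blade midline
im=cv2.GaussianBlur(c["color"],(3,3),0).astype(int); rg=im[...,0]-im[...,1]
m=(P[...,0]>495)&(P[...,0]<575)&(P[...,1]>-360)&(P[...,1]<-285)&(rg<4)&(P[...,2]>11)&(P[...,2]<25); p=P[m]
r=cv2.minAreaRect(p[:,:2].astype(np.float32)); print(r)
E
```

```text
D18 tab 89 [ 467.9 -309.    67.9]
C10 tab 86 [ 430.  -193.7   67.9]
B14 tab 88 [ 596.  -269.6   68. ]
jar [716.6  34.3  73.7]
bottle [ 681.5 -150.1   84.9]
stamp [542.2 119.   65.1]
((530.760498046875, -326.4984130859375), (59.50082778930664, 71.12323760986328), 89.32310485839844)
```

Emit:
{"op": "step_arm", "data": {
  "plan": [
    {"offset": [-5, -1, 0], "rot": [0, 0, 0], "gripper": 4},
    {"offset": [-10, -2, 0], "rot": [0, 0, 0], "gripper": 4},
    {"offset": [-15, -3, 0], "rot": [0, 0, 0], "gripper": 4},
    {"offset": [-20, -4, 0], "rot": [0, 0, 0], "gripper": 4},
    {"offset": [-25, -5, 0], "rot": [0, 0, 0], "gripper": 4},
    {"offset": [-30, -6, 0], "rot": [0, 0, 0], "gripper": 4},
    {"offset": [-35, -7, 0], "rot": [0, 0, 0], "gripper": 4},
    {"offset": [-40, -8, 0], "rot": [0, 0, 0], "gripper": 4},
    {"offset": [-45, -9, 0], "rot": [0, 0, 0], "gripper": 4},
    {"offset": [-50, -10, 0], "rot": [0, 0, 0], "gripper": 4},
    {"offset": [-54.6, -10.4, 0], "rot": [0, 0, 0], "gripper": 4},
    {"offset": [-54.6, -10.4, 0], "rot": [0, 0, 0], "gripper": 4}
  ]
}}

```text
time_s: 22.8
eef_pos: [467.2, -315.0, 226.1]
ee_rot: [-0.002, 0.74, 0.672, -0.002]
force: [0.3, 1.6, -0.8]
grip_width: 0.466
grip_force: 0.0
```

Emit:
{"op": "step_arm", "data": {
  "plan": [
    {"offset": [0, 0, 4], "rot": [0, 0, 0], "gripper": 4},
    {"offset": [0, 0, 7], "rot": [0, 0, 0], "gripper": 4},
    {"offset": [0, 0, 7], "rot": [0, 0, 0], "gripper": 4},
    {"offset": [0, 0, 7], "rot": [0, 0, 0], "gripper": 4}
  ]
}}

```text
time_s: 23.2
eef_pos: [469.0, -310.3, 157.8]
ee_rot: [-0.002, 0.738, 0.674, -0.001]
force: [-0.5, -0.8, 1.0]
grip_width: 0.47
grip_force: 0.0
```

```bash
python3 - <<'E'
from h import *
s=sense();print(s["eef_pos"],s["ee_rot"],s["force"]); go((470.5,-310.2,107.5),-5.2)
E
```

```text
[ 469.0067405  -310.31730621  157.84070246] [-0.0016997   0.73830414  0.67446424 -0.00145093] [-0.45583263 -0.81010909  0.99824034]
off cm [0.02 0.17 5.03] rot [-0.26 -0.01  0.03]
```

Emit:
{"op": "step_arm", "data": {
  "plan": [
    {"offset": [0, 0.1, 3.5], "rot": [-0.2, 0, 0], "gripper": 4},
    {"offset": [0, 0.1, 5], "rot": [-0.2, 0, 0], "gripper": 4},
    {"offset": [0, 0.1, 5], "rot": [-0.2, 0, 0], "gripper": 4},
    {"offset": [0, 0.1, 5], "rot": [-0.2, 0, 0], "gripper": 0},
    {"offset": [0, 0.1, 5], "rot": [-0.2, 0, 0], "gripper": 0},
    {"offset": [0, 0.1, 5], "rot": [-0.2, 0, 0], "gripper": 0},
    {"offset": [0, 0.1, 5], "rot": [-0.2, 0, 0], "gripper": 0},
    {"offset": [0, 0.1, 5], "rot": [-0.2, 0, 0], "gripper": 0}
  ]
}}

```text
time_s: 24.0
eef_pos: [470.3, -311.4, 109.8]
ee_rot: [0.002, 0.738, 0.674, -0.0]
force: [-1.3, 0.5, 8.2]
grip_width: 0.138
grip_force: 40.4
```

```bash
python3 - <<'E'
from h import *
s=sense();p=s["eef_pos"];print(p,s["ee_rot"],s["force"]); t=p+np.array([182.1,255.9,0]); print(t); go((t[0]-67.7,t[1]+6.2,p[2]+30),-5.2)
E
```

```text
[ 470.28997782 -311.37232296  109.76811721] [ 1.83718220e-03  7.38408200e-01  6.74351466e-01 -2.36929057e-04] [-1.28583044  0.51091977  8.18948127]
[652.38997782 -55.47232296 109.76811721]
off cm [27.13  9.03 -3.06] rot [0.14 0.16 0.01]
```

Emit:
{"op": "step_arm", "data": {
  "plan": [
    {"offset": [0, 0, -4], "rot": [0, 0, 0], "gripper": 0},
    {"offset": [0, 0, -8], "rot": [0, 0, 0], "gripper": 0},
    {"offset": [2.5, 0, -9], "rot": [0.1, 0.1, 0], "gripper": 0},
    {"offset": [6.5, 1, -9], "rot": [0.1, 0.1, 0], "gripper": 0},
    {"offset": [11, 2, -9], "rot": [0.1, 0.1, 0], "gripper": 0},
    {"offset": [15.5, 4, -9], "rot": [0.1, 0.1, 0], "gripper": 0},
    {"offset": [20, 6, -7], "rot": [0.1, 0.1, 0], "gripper": 0},
    {"offset": [24, 8, -4], "rot": [0.1, 0.1, 0], "gripper": 0},
    {"offset": [27.1, 9, -3], "rot": [0.1, 0.1, 0], "gripper": 0},
    {"offset": [27.1, 9, -3], "rot": [0.1, 0.1, 0], "gripper": 0},
    {"offset": [27.1, 9, -3], "rot": [0.1, 0.1, 0], "gripper": 0},
    {"offset": [27.1, 9, -3], "rot": [0.1, 0.1, 0], "gripper": 0}
  ]
}}

```text
time_s: 25.2
eef_pos: [583.9, -49.9, 138.4]
ee_rot: [-0.001, 0.739, 0.674, -0.0]
force: [0.5, -0.2, -2.2]
grip_width: 0.135
grip_force: 40.2
```

```bash
python3 - <<'E'
from h import *
s=sense();p=s["eef_pos"];print(p,s["ee_rot"],s["force"]); go((652.4,-55.4,109.5),-5.2)
E
```

```text
[583.86499731 -49.90983488 138.41249306] [-5.19672807e-04  7.38723316e-01  6.74008599e-01 -2.92771826e-05] [ 0.49341505 -0.16928675 -2.22441085]
off cm [0.08 6.88 2.89] rot [-0.05 -0.04 -0.05]
```

Emit:
{"op": "step_arm", "data": {
  "plan": [
    {"offset": [0.1, 0, 1.8], "rot": [0, 0, 0], "gripper": 0},
    {"offset": [0.1, 0, 2.7], "rot": [0, 0, 0], "gripper": 0},
    {"offset": [0.1, 0.5, 2.9], "rot": [0, 0, 0], "gripper": 0},
    {"offset": [0.1, 1.2, 2.9], "rot": [0, 0, 0], "gripper": 0},
    {"offset": [0.1, 2, 2.9], "rot": [0, 0, 0], "gripper": 0},
    {"offset": [0.1, 2.8, 2.9], "rot": [0, 0, 0], "gripper": 0},
    {"offset": [0.1, 3.6, 2.9], "rot": [0, 0, 0], "gripper": 0},
    {"offset": [0.1, 4.4, 2.9], "rot": [0, 0, 0], "gripper": 0},
    {"offset": [0.1, 5.2, 2.9], "rot": [0, 0, 0], "gripper": 0},
    {"offset": [0.1, 6, 2.9], "rot": [0, 0, 0], "gripper": 0},
    {"offset": [0.1, 6.8, 2.9], "rot": [0, 0, 0], "gripper": 0},
    {"offset": [0.1, 6.9, 2.9], "rot": [0, 0, 0], "gripper": 0}
  ]
}}

```text
time_s: 26.4
eef_pos: [653.3, -54.8, 109.6]
ee_rot: [-0.001, 0.739, 0.674, -0.0]
force: [-8.4, 0.3, 9.4]
grip_width: 0.137
grip_force: 42.4
```

Emit:
{"op": "step_arm", "data": {
  "plan": [
    {"offset": [0, 0, 0], "rot": [0, 0, 0], "gripper": 0},
    {"offset": [0, 0, 0], "rot": [0, 0, 0], "gripper": 0}
  ]
}}

```text
time_s: 26.6
eef_pos: [653.2, -54.8, 109.6]
ee_rot: [-0.0, 0.739, 0.674, 0.0]
force: [-1.4, 0.3, 5.3]
grip_width: 0.135
grip_force: 41.8
```

Emit:
{"op": "step_arm", "data": {
  "plan": [
    {"offset": [0, 0, 0], "rot": [0, 0, 0], "gripper": 4},
    {"offset": [0, 0, 0], "rot": [0, 0, 0], "gripper": 4},
    {"offset": [0, 0, 0], "rot": [0, 0, 0], "gripper": 4},
    {"offset": [0, 0, -4], "rot": [0, 0, 0], "gripper": 4},
    {"offset": [0, 0, -9], "rot": [0, 0, 0], "gripper": 4},
    {"offset": [0, -2, -13], "rot": [0, 0, 0], "gripper": 4},
    {"offset": [-4, -5, -13], "rot": [0, 0, 0], "gripper": 4},
    {"offset": [-9, -8, -13], "rot": [0, 0, 0], "gripper": 4},
    {"offset": [-14, -11, -13], "rot": [0, 0, 0], "gripper": 4},
    {"offset": [-19, -14, -13], "rot": [0, 0, 0], "gripper": 4},
    {"offset": [-22, -16, -13], "rot": [0, 0, 0], "gripper": 4},
    {"offset": [-25, -18, -13], "rot": [0, 0, 0], "gripper": 4}
  ]
}}

```text
time_s: 27.8
eef_pos: [449.5, -288.7, 238.8]
ee_rot: [-0.001, 0.739, 0.674, -0.0]
force: [-0.4, -0.4, 0.4]
grip_width: 0.465
grip_force: 0.0
```

```bash
cat > chk.py <<'E'
from h import *
import pickle,sys
cs=[capture("top") for _ in range(4)];c=cs[0]; P=np.mean([pts(k) for k in cs],0); col=np.mean([k["color"] for k in cs],0)
pickle.dump((c,col,P),open("fin.pkl","wb"))
a=np.clip(col[130:232,266:368]*1.3,0,255).astype(np.uint8)
cv2.imwrite("pics/%s.png"%sys.argv[1],cv2.resize(a,(600,600),interpolation=cv2.INTER_CUBIC)[...,::-1])
t=P[(P[...,0]>620)&(P[...,0]<680)&(P[...,1]>-90)&(P[...,1]<-20)&(P[...,2]>60)&(P[...,2]<76)]; print("tab",len(t),t.mean(0).round(1))
E
python3 chk.py fin1
```

```text
tab 84 [651.4 -53.5  67.5]
```

View pics/fin1.png

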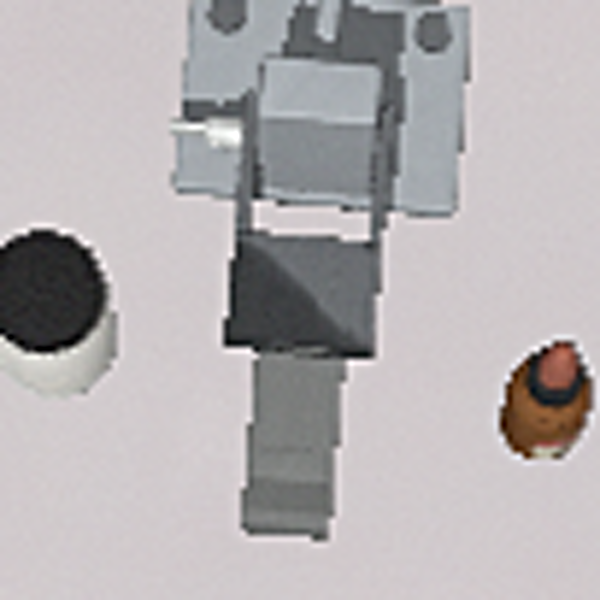

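The view shows the 18 mm plate under the shoe, centred: blade edges at 252 and 347, shoe front corners at 225 and 375. It is parallel to the shoe. The score line is at or just under the front edge. I'll check the depth numerically.

```bash
python3 - <<'E'
from h import *
import pickle
c,col,P=pickle.load(open("fin.pkl","rb")); g=col.mean(2)
for u in(311,313,315,317,319): print(u,"165:",g[166:196,u].astype(int).tolist(),"\n  ",g[200:226,u].astype(int).tolist())
for r in(189,190,191,192,222): print("row",r,np.round([ray(c,315,r,z)[0] for z in(0,18,21.5,40,68)],1))
E
```

```text
311 165: [158, 159, 165, 102, 76, 82, 80, 64, 56, 53, 53, 50, 47, 47, 46, 47, 49, 42, 50, 49, 49, 43, 43, 53, 99, 97, 95, 97, 95, 95] 
   [97, 96, 98, 96, 98, 98, 88, 97, 98, 99, 101, 88, 88, 85, 85, 87, 87, 100, 98, 81, 72, 168, 159, 156, 156, 158]
313 165: [160, 157, 159, 171, 77, 84, 88, 84, 80, 65, 57, 55, 48, 46, 46, 50, 49, 50, 50, 50, 45, 51, 56, 29, 101, 99, 94, 98, 97, 94] 
   [98, 98, 97, 98, 97, 99, 91, 94, 97, 98, 105, 95, 85, 83, 85, 83, 82, 97, 96, 87, 73, 167, 159, 156, 158, 157]
315 165: [159, 159, 160, 170, 76, 79, 85, 85, 85, 90, 79, 63, 56, 53, 49, 49, 48, 46, 49, 48, 45, 47, 51, 56, 99, 97, 96, 94, 94, 95] 
   [94, 95, 95, 95, 98, 95, 87, 98, 102, 102, 101, 99, 86, 84, 85, 85, 85, 98, 99, 95, 72, 167, 160, 158, 157, 156]
317 165: [159, 158, 160, 169, 90, 79, 84, 83, 85, 83, 85, 84, 74, 58, 53, 48, 49, 51, 49, 48, 50, 47, 35, 79, 72, 97, 94, 95, 93, 94] 
   [97, 95, 94, 95, 93, 97, 93, 96, 97, 100, 100, 103, 84, 86, 84, 86, 83, 96, 98, 96, 70, 169, 161, 159, 158, 157]
319 165: [159, 158, 162, 170, 81, 79, 82, 83, 86, 81, 84, 84, 82, 86, 75, 59, 53, 50, 49, 47, 49, 47, 37, 93, 49, 99, 99, 94, 97, 97] 
   [97, 95, 95, 96, 95, 95, 97, 95, 97, 95, 101, 101, 86, 84, 84, 84, 82, 91, 97, 98, 77, 61, 165, 159, 156, 156]
row 189 [714.2 709.3 708.3 703.1 695.4]
row 190 [711.9 706.9 706.  700.9 693.2]
row 191 [709.6 704.6 703.7 698.6 691. ]
row 192 [707.2 702.3 701.4 696.4 688.8]
row 222 [637.9 634.  633.2 629.3 623.2]
```

The blade's rear edge lies 66 to 67 mm in front of the shoe's front edge (68 nominal), and the score line sits right at that edge. The nose is therefore level to within about 1.5 mm. The plate is centred, and the arm is clear of everything.

```bash
python3 - <<'E'
from h import *
import pickle
c,col,P=pickle.load(open("fin.pkl","rb"))
def t(x0,x1,y0,y1,z0,z1): 
    p=P[(P[...,0]>x0)&(P[...,0]<x1)&(P[...,1]>y0)&(P[...,1]<y1)&(P[...,2]>z0)&(P[...,2]<z1)]; return p.mean(0).round(1)
print("22tab",t(590,650,195,250,60,76),"jar",t(690,740,5,60,66,80),"bottle",t(660,700,-175,-130,60,110),"stamp",t(525,560,100,135,56,75))
print(finish_job())
E
```

```text
22tab [620.3 222.9  67.6] jar [716.5  34.4  73.6] bottle [ 681.5 -150.1   84.4] stamp [542.2 118.8  64.9]
the job is handed in; nothing more can be done
None
```

The 18 mm plate is left under the shoe, centred and straight with its nose level with the back edge to about 1.5 mm; 10 mm went in freely, 22 mm stopped at the front edge, and I skipped 14 mm because the gap measured about 22 mm. The job is handed in; the other plates lie well clear, and the jar, bottle and stamp have not moved.

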